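Unhasp the bench chest and put the wax tin away

ROBOT

A 6-joint arm with a two-finger parallel gripper is mounted at the origin on the work surface; the furniture and walls round the work are solid. World frame = base frame: x ahead of the robot, y to its left, z up, the work surface at z = 0. Lengths are in m, angles in degrees, forces in N, time in s.
With the tool pointing down it reaches from about 0.4 to 0.825 m from the base axis. Payload 7 kg.
Tool frame: the origin (TCP) lies midway between the tips of the shut fingers; the grasp point (between the pads) lies r.hold_point_z behind it (r.hold_point_z is the distance from the TCP to the grasp point, in m); z points along the fingers, x is the direction in which the jaws open and shut, and the axes are right-handed (so a half turn about z gives the same grasp; the last joint's range is limited). The gripper opens to 88 mm and grips with 3 to 60 N. Pads are 19 mm wide; open, the fingers measure 130 mm over their backs; the gripper's body (78 mm by 193 mm) begins 47 mm behind the grasp point.
Start: joints at [81.939, 20.546, 0.682, 0, -70.136, -16.507], TCP at [0.281, 0.614, 0.227] pointing down, gripper open.
Joint ranges: [-176.03, 176.03], [-82.01, 121.73], [-58.28, 71.71], [-173.87, 95.51], [-174.79, -0.11], [-173.66, 173.66]. Speed limits (degrees/s): [136.94, 136.94, 172.46, 180, 180, 180].

INTERFACE

Orientations are given as [roll, pitch, yaw] about the fixed x, y, z axes, in that order (R = Rz(yaw) Ry(pitch) Rx(roll)).
In Python, from plant import get_state, viewer, close_job, r gives the robot as it stands.
- The arm moves only by the tool apply_moves, never from a script. Its argument "plan" is a list of rows, each a list of 3 entries, a list of its own where there are three numbers: the closure in counts, from 0 (fully open) to 255 (shut), then the shift along the tool's x, y, z in units of 50 mm (1.0 is 50 mm), then the turn about the tool's z in units of 6 degrees (1.0 is 6 degrees). A call has 1 to 12 rows; each row shifts and turns the commanded pose from where the row before left it, along the tool's axes as they then stand; what a row does not reach is not made up. A row lasts 1/8 s, in which the tool goes at most 62.5 mm and 10.7 degrees, less where a joint would pass 70% of its speed; a pose out of reach is approached as far as the arm can. A call is refused whole if a number of a shift passes 1 or a number of a turn 1, either way. A call with a gripper value outside its range is refused whole. The fingers move at their own pace and stop on an object; "squeeze" is the grip in N (left out, the last holds). Time passes only in rows, so rows that do not move let the fingers close. It gives the time, the measured TCP pose, the force and the opening at its end, in the units of the state.
- get_state(): the state, without advancing time (a new reading comes with each control period).
- viewer.capture(name): name is "side" or "top" or "wrist"; returns a dict with "frame" (384x512x3 uint8, blue, green, red), "K" (3x3 intrinsics, pixels), "R" (3x3) and "t" (3): a world point X has camera coordinates R X + t; the wrist camera has in their place "mount" (4x4, takes a point from camera to tool coordinates, whose origin is the TCP and whose axes are the tool frame's). Camera axes: x right, y down, z forward; pixel columns grow to the right and rows downward; lengths in m; the calibration is good to about 2 mm. A picture is of the moment at which its call begins: read the wrist's pose just before it. There is no depth.
- close_job(): hands the job in, once; it reports no verdict.
The state is a dict: "time_s": time; "joints": joint angles; "qd": joint speeds; "joint_torque": joint torques, N m; "tcp_pos": TCP position; "eef_rot": TCP orientation; "contact_force": force on the tool from outside, world axes, zero at the start; "moment": the same for the moment, N m; "gripper_width": finger opening in m.
Only numpy, scipy, OpenCV 4.12 (cv2) and the standard library are available. Lean on these libraries where they do the work, as an engineer would, in place of code of your own. Each camera call takes 0.05 s, during which the arm holds its last target.

TASK

Put the round wax tin away in the small wooden chest. First lift the hasp off its staple and swing it right up and over, so that it leans back over the lid, before you raise the lid at all; then raise the lid until it stands upright by itself, and set the tin down flat and upright on the bottom of the chest without dropping it in. Leave the lid standing open and the hasp folded back, and do not disturb the sanding block and the wood offcut that lie near the tin.

Things in the scene. Friction and masses are not known exactly. Their poses are not given: they have to be found in the camera images.
- chest: Fixed hardwood chest, 110 (x) x 190 (y) x 82 mm high, lid shut. Origin: centre of its underside. x runs from the front (hasp, towards the robot) to the rear, y to the left seen from the robot, z up. Inside 94 x 174 mm; inner floor 8 mm, rim of the box 70 mm above the table. The staple, a 4 mm wire loop in the middle of the front, sticks out 19 mm at 45 to 60 mm above the table.
- lid (a joint): Angle of the lid about the rear rim: 0 shut, 1.57 upright, 1.75 fully back at its stop. A 12 mm board (110 x 190 mm, 0.4 kg) on a stiff hinge (0.35 N m of friction): it stays at any angle where it is left and takes about 6 N to lift at its pulls. With the hasp on the staple it lifts only a few mm.
- hasp (a joint): Angle of the hasp relative to the lid, about a line along the chest's y: 0 to 0.15 at the start, hanging down the front over the staple; 1.57 straight out to the front, 3.14 standing up from the lid's front edge, 4.5 (stop) folded back almost flat on the lid. Stiff hinge (0.025 N m): it stays where it is left.
- hasp_hinge (a point): Middle of the hasp's hinge line: along the chest's y, 5 mm in front of the chest's front face (60 mm from the chest's centre) and 83.5 mm above the table with the lid shut. The hasp is a steel strap 22 mm wide (y), 3 mm thick, 54 mm long, with a slot for the staple.
- hasp_pull (a point): Centre of the hasp's pull, moves with it: a round steel bar, 30 mm long along the chest's y, 9 mm thick, 22 mm out from the strap on a post, 49 mm down the strap from the hinge line (at 0: 34.5 mm above the table, 27 mm in front of the chest's front). Pinched lightly (about 8 N) by its ends it turns between the fingers; a hard grip can drag the lid up.
- lid_hinge (a point): Middle of the lid's hinge line, on the chest's rear upper rim: 55 mm behind the chest's centre, 70 mm above the table.
- lid_pull_left (a point): Centre of the lid's left pull (chest's +y), moves with the lid: a round steel bar, 24 mm long along y, 10 mm thick, on a post 22 mm above the lid. Lid shut: 35 mm in front of the chest's centre, 64 mm left of it, 104 mm above the table (90 mm in front of the lid's hinge line, 34 mm above it). Pinched by its ends (about 30 N) it turns between the fingers.
- lid_pull_right (a point): Centre of the lid's right pull, the same, 64 mm to the right of the chest's centre.
- wax_tin: Round brown tin with a lid that stays on, 61 mm in diameter, 26 mm high, about 0.09 kg. Origin: centre of its underside; z up. It lies on the table left of the chest.
- sanding_block: Wooden sanding block, 53 x 97 x 28 mm (x, y, z), to be left alone. Origin: centre of its underside.
- offcut: Pale wood offcut, 34 x 72 x 22 mm (x, y, z), to be left alone. Origin: centre of its underside.
Not all that is in view belongs to the job. Of the things shaped like the wax_tin, the brown one is meant.

How it is judged:
By the outcome, as a careful person would: the job done as asked, in the order asked, and still so for the second after the job is handed in, with the robot touching nothing.
It also fails if it takes over 72 s, if anything falls off the work surface, if the arm or the gripper's body presses on something with over 40 N, if the wrist force passes 120 N, or if a joint passes its speed limit or range.

## Working session

There is one attempt and no reset: what is moved stays moved. The work goes in short steps, Python scripts to look and compute and a tool call to move; the robot and the scene stay as the last step left them, time stands still between calls to the robot, and variables do not carry over. Pictures are saved under pics/ and viewed, and the job is handed in when it is done.

Besides the shell and the picture viewer there is one more tool, called after "Emit:" by a JSON object that holds its "op" and its "data". apply_moves: Moves the arm, as the interface text tells. Its arguments: {"type":"object","properties":{"plan":{"type":"array","items":{"type":"array"}},"squeeze":{"type":"number"}},"required":["plan"]}

```bash
ls; mkdir -p pics; python3 - <<'E'
from plant import get_state, viewer, r
import cv2,numpy as np
s=get_state(); print(s); print(r.hold_point_z, [a for a in dir(r) if not a.startswith('_')])
for n in ["side","top","wrist"]:
    c=viewer.capture(n); cv2.imwrite(f"pics/a_{n}.png",c["frame"]); np.savez(f"pics/a_{n}.npz",**{k:v for k,v in c.items()})
    print(n,{k:np.round(v,3).tolist() for k,v in c.items() if k!="frame"})
E
```

```text
pics
{'time_s': 0.0, 'joints': array([ 8.19392583e+01,  2.05911299e+01,  6.34210807e-01, -2.09333684e-02,
       -7.01333427e+01, -1.65064122e+01]), 'qd': array([-0.10186767, -0.04019687, -0.09214693, -0.05915757,  0.01610659,
       -0.0011857 ]), 'joint_torque': array([ 5.09600013e-04, -5.82728112e+01,  2.93059874e+01,  6.99730039e+00,
        6.95429437e-03, -1.84238720e-04]), 'tcp_pos': array([0.28046157, 0.61345573, 0.22562687]), 'eef_rot': array([-1.79993220e+02, -9.21336274e-02, -1.14574289e+02]), 'contact_force': array([ 0.37434066,  0.84626884, -0.24306441]), 'moment': array([ 0.01335486, -0.05873093, -0.01556116]), 'gripper_width': 0.08738327455550575}
0.0188 ['Unreachable', 'hold_point_z']
side {'K': [[349.447, 0.0, 259.511], [0.0, 349.447, 193.314], [0.0, 0.0, 1.0]], 'R': [[-0.849, -0.528, -0.016], [-0.215, 0.373, -0.903], [0.482, -0.763, -0.43]], 't': [0.363, 0.184, 0.629]}
top {'K': [[461.195, 0.0, 261.314], [0.0, 461.195, 189.557], [0.0, 0.0, 1.0]], 'R': [[-0.014, -1.0, -0.007], [-0.992, 0.014, -0.122], [0.122, 0.005, -0.992]], 't': [-0.03, 0.461, 1.134]}
wrist {'K': [[264.503, 0.0, 255.362], [0.0, 264.503, 192.807], [0.0, 0.0, 1.0]], 'mount': [[1.0, -0.0, 0.001, 0.0], [-0.0, 0.958, 0.287, -0.076], [-0.001, -0.287, 0.958, -0.159], [0.0, 0.0, 0.0, 1.0]]}
```

View pics/a_side.png

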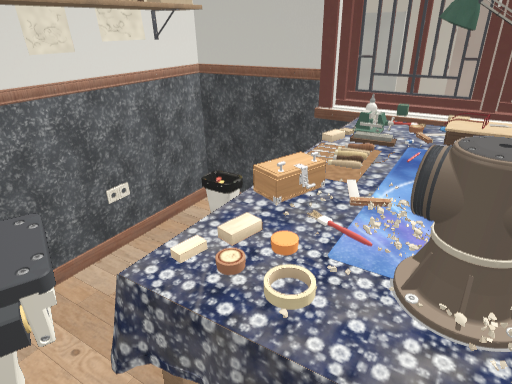

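View pics/a_top.png

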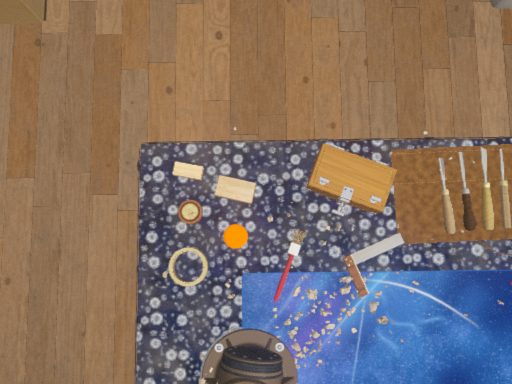

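View pics/a_wrist.png

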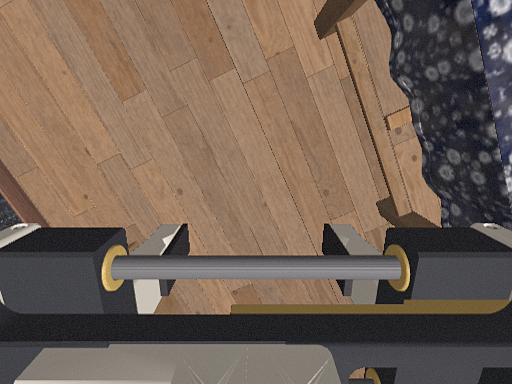

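Candidates for the tin: the brown tin with a pale top at top (190,211) / side (231,261), the orange disc at top (235,236) / side (285,243), and the tape ring at top (188,267) / side (290,287). I choose the brown one and will check it in a crop.

```bash
python3 - <<'E'
import cv2,numpy as np
t=cv2.imread("pics/a_top.png"); s=cv2.imread("pics/a_side.png")
a=cv2.resize(t[130:225,295:410],None,fx=6,fy=6,interpolation=cv2.INTER_CUBIC)
cv2.imwrite("pics/b_chest.png",a)
b=cv2.resize(t[150:260,160:265],None,fx=4,fy=4,interpolation=cv2.INTER_CUBIC)
c=cv2.resize(s[200:290,160:310],None,fx=4,fy=4,interpolation=cv2.INTER_CUBIC)
h=max(b.shape[0],c.shape[0]); 
o=np.zeros((h,b.shape[1]+c.shape[1],3),np.uint8); o[:b.shape[0],:b.shape[1]]=b;o[:c.shape[0],b.shape[1]:]=c
o=cv2.resize(o,None,fx=.78,fy=.78)
cv2.imwrite("pics/b_tin.png",o)
E
```

```text
(no output)
```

View pics/b_chest.png

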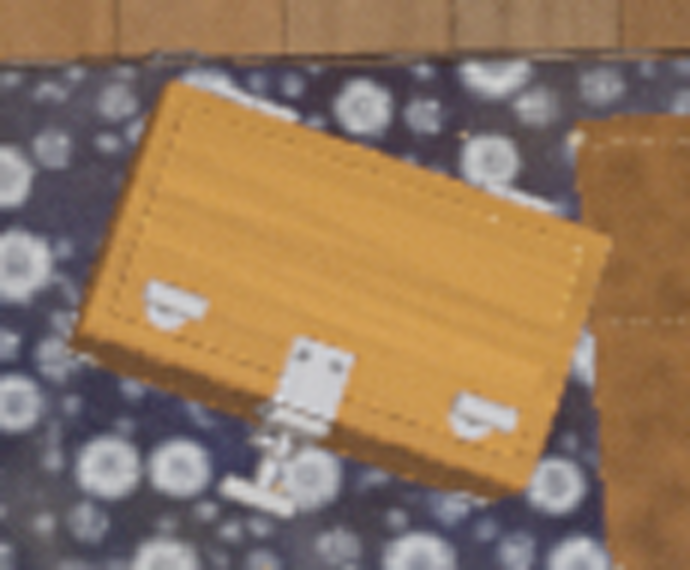

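View pics/b_tin.png

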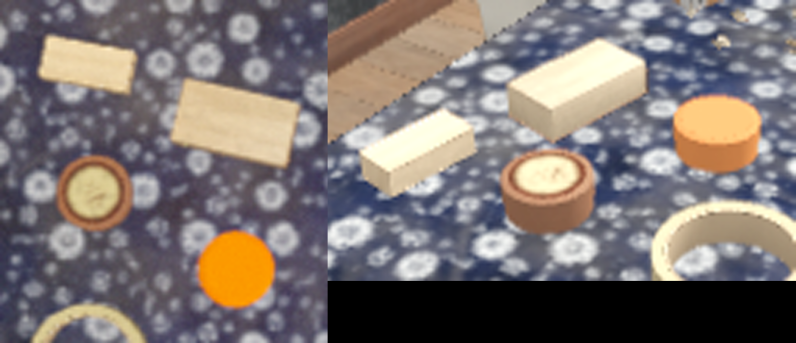

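```bash
cat > h.py <<'E'
import numpy as np,cv2
def load(n):
    d=np.load(n,allow_pickle=True); return {k:d[k] for k in d.files}
def ray(c,u,v):
    d=c["R"].T@(np.linalg.inv(c["K"])@np.array([u,v,1.])); o=-c["R"].T@c["t"]; return o,d
def onz(c,u,v,z):
    o,d=ray(c,u,v); return o+d*(z-o[2])/d[2]
def proj(c,X):
    p=c["K"]@(c["R"]@np.asarray(X,float)+c["t"]); return p[:2]/p[2]
def tri(c1,p1,c2,p2):
    o1,d1=ray(c1,*p1);o2,d2=ray(c2,*p2)
    A=np.stack([d1,-d2],1); k=np.linalg.lstsq(A,o2-o1,rcond=None)[0]
    a=o1+k[0]*d1;b=o2+k[1]*d2; return (a+b)/2,np.linalg.norm(a-b)
E
python3 - <<'E'
from h import *
T=load("pics/a_top.npz");S=load("pics/a_side.npz")
f=T["frame"]; hsv=cv2.cvtColor(f,cv2.COLOR_BGR2HSV)
m=((hsv[...,0]>10)&(hsv[...,0]<25)&(hsv[...,1]>110)&(hsv[...,2]>165)).astype(np.uint8); 
w=np.zeros_like(m); w[140:215,302:398]=1; m*=w
m=cv2.morphologyEx(m,cv2.MORPH_CLOSE,np.ones((9,9)))
m=cv2.morphologyEx(m,cv2.MORPH_OPEN,np.ones((5,5)))
cs,_=cv2.findContours(m,cv2.RETR_EXTERNAL,cv2.CHAIN_APPROX_NONE); c=max(cs,key=cv2.contourArea)
rc=cv2.minAreaRect(c); B=cv2.boxPoints(rc); print(rc,cv2.contourArea(c)); 
P=[onz(T,*(b),.082) for b in B]
for b,p in zip(B,P): print(b,p.round(4))
print([np.linalg.norm(P[i]-P[i-1]).round(4) for i in range(4)], np.mean(P,0))
for i in range(4):
    d=P[i]-P[i-1]; print(np.degrees(np.arctan2(d[1],d[0])).round(1))
q=lambda x,y:(295+x/6-.5,130+y/6-.5)
for nm,p,z in [("RL",(172,80),.082),("RR",(610,242),.082),("FR",(525,492),.082),("pl",(177,294),.109),("pr",(484,408),.109),("hp",(258,494),.0345)]:
    print(nm,q(*p),onz(T,*q(*p),z).round(4))
# tins, blocks
def blob(lo,hi,win,z,nm):
    m=cv2.inRange(hsv,lo,hi); w=np.zeros_like(m); w[win[0]:win[1],win[2]:win[3]]=1; m*=w
    m=cv2.morphologyEx(m,cv2.MORPH_CLOSE,np.ones((5,5)))
    cs,_=cv2.findContours(m,cv2.RETR_EXTERNAL,cv2.CHAIN_APPROX_NONE); c=max(cs,key=cv2.contourArea)
    (u,v),rad=cv2.minEnclosingCircle(c); rc=cv2.minAreaRect(c); B=cv2.boxPoints(rc)
    P=np.array([onz(T,*b,z) for b in B])
    print(nm,(u,v),rad,onz(T,u,v,z).round(4),rc, "\n",P.round(4).tolist(),np.linalg.norm(P[0]-P[1]),np.linalg.norm(P[1]-P[2]))
blob((0,60,70),(30,255,255),(195,228,172,208),.026,"tin")
blob((8,20,150),(35,150,255),(155,185,165,210),.022,"off")
blob((8,20,150),(35,150,255),(170,208,210,260),.028,"sand")
E
```

```text
((352.49029541015625, 176.97923278808594), (78.52840423583984, 44.532936096191406), 19.90374755859375) 3221.0
[307.9911 184.5485] [ 0.4648 -0.1494  0.082 ]
[323.15192 142.67569] [ 0.5669 -0.1889  0.082 ]
[396.9895  169.40997] [ 0.4985 -0.3647  0.082 ]
[381.82867 211.28278] [ 0.398  -0.3236  0.082 ]
[np.float64(0.1866), np.float64(0.1095), np.float64(0.1886), np.float64(0.1086)] [ 0.48207566 -0.25666002  0.082     ]
69.0
-21.1
-111.3
157.8
RL (323.1666666666667, 142.83333333333334) [ 0.5665 -0.1889  0.082 ]
RR (396.1666666666667, 169.83333333333334) [ 0.4975 -0.3626  0.082 ]
FR (382.0, 211.5) [ 0.3975 -0.324   0.082 ]
pl (324.0, 178.5) [ 0.475  -0.1847  0.109 ]
pr (375.1666666666667, 197.5) [ 0.4285 -0.3027  0.109 ]
hp (337.5, 211.83333333333331) [ 0.4016 -0.2256  0.0345]
tin (189.80706787109375, 211.58152770996094) 12.606837272644043 [0.4081 0.1436 0.026 ] ((190.0, 211.5), (23.0, 24.0), 90.0) 
 [[0.4378, 0.1735, 0.026], [0.4369, 0.113, 0.026], [0.379, 0.1129, 0.026], [0.3799, 0.1731, 0.026]] 0.060549627815530256 0.057877748788517834
off (187.6311492919922, 170.5327911376953) 15.824758529663086 [0.5133 0.1504 0.022 ] ((187.5192413330078, 170.4038543701172), (29.809654235839844, 14.31647777557373), 11.309932708740234) 
 [[0.5037, 0.1914, 0.022], [0.5399, 0.1846, 0.022], [0.5236, 0.1098, 0.022], [0.4876, 0.1169, 0.022]] 0.03684287686663208 0.0765586246655833
sand (234.7118682861328, 188.86863708496094) 21.119976043701172 [0.4637 0.0302 0.028 ] ((234.86740112304688, 189.08351135253906), (39.226932525634766, 21.76319122314453), 12.804265975952148) 
 [[0.4481, 0.0842, 0.028], [0.5019, 0.0719, 0.028], [0.4783, -0.0246, 0.028], [0.4247, -0.0119, 0.028]] 0.05526395933614728 0.09942758958328984
```

Brown tin confirmed: it sits at top (190,211), about (0.408,0.144). The chest is at about (0.482,-0.257) with yaw -21.3°, and the pulls agree to 3 mm. I move round, outside the 0.4 m reach limit, to above the hasp.

Emit:
{"op": "apply_moves", "data": {"plan": [[0,[0,0,0],-0.55],[0,[0.61,-0.91,0],0],[0,[0.61,-0.91,0],0],[0,[0.61,-0.91,0],0],[0,[0.61,-0.91,0],0],[0,[0.61,-0.91,0],0],[0,[0.61,-0.91,0],0],[0,[0.61,-0.91,0],0],[0,[0.96,-0.27,0],0],[0,[0.96,-0.27,0],0],[0,[0.96,-0.27,0],0],[0,[0.96,-0.27,0],0]], "squeeze": 8}}

```text
time_s: 1.65
tcp_pos: [0.4802, 0.0992, 0.2265]
eef_rot: [180.0, -0.0, -111.3]
contact_force: [0.9, -0.5, 0.7]
gripper_width: 0.0881
```

Emit:
{"op": "apply_moves", "data": {"plan": [[0,[0.96,-0.27,0],0],[0,[0.96,-0.27,0],0],[0,[0.94,-0.06,0],0],[0,[0.94,-0.06,0],0],[0,[0.94,-0.06,0],0],[0,[0.94,-0.06,0],0],[0,[0.94,-0.06,0],0],[0,[0,0,0],0],[0,[0,0,0],0],[0,[0,0,0],0]]}}

```text
time_s: 2.9
tcp_pos: [0.4001, -0.2221, 0.2265]
eef_rot: [-180.0, 0.0, -111.2]
contact_force: [0.3, -0.3, 0.4]
gripper_width: 0.0882
```

```bash
cat > snap.py <<'E'
import sys
from plant import get_state, viewer, r
from h import *
from scipy.spatial.transform import Rotation as Ro
tag=sys.argv[1]; C=np.array([.482,-.2567]); yaw=np.radians(-21.3)
ex=np.array([np.cos(yaw),np.sin(yaw)]); ey=np.array([-ex[1],ex[0]])
s=get_state(); p=s["tcp_pos"]; d=p[:2]-C
print("t",s["time_s"],"tcp",p.round(4),"rot",s["eef_rot"].round(2),"w",round(s["gripper_width"],4),"F",s["contact_force"].round(1),"chest xy",round(d@ex,4),round(d@ey,4),"j",s["joints"].round(0))
for n in sys.argv[2:]:
    s=get_state(); c=viewer.capture(n)
    if n=="wrist":
        W=np.eye(4); W[:3,:3]=Ro.from_euler("xyz",s["eef_rot"],degrees=True).as_matrix(); W[:3,3]=s["tcp_pos"]
        M=np.linalg.inv(W@c["mount"]); c["R"]=M[:3,:3]; c["t"]=M[:3,3]
    np.savez(f"pics/{tag}_{n}.npz",**c); cv2.imwrite(f"pics/{tag}_{n}.png",c["frame"])
E
python3 snap.py c wrist
```

```text
t 2.9 tcp [ 0.4001 -0.2221  0.2265] rot [-1.8000e+02  1.0000e-02 -1.1121e+02] w 0.0882 F [ 0.3 -0.3  0.4] chest xy -0.0889 0.0025 j [ -4.  -0. -25.  -0. -65.  73.]
```

View pics/c_wrist.png

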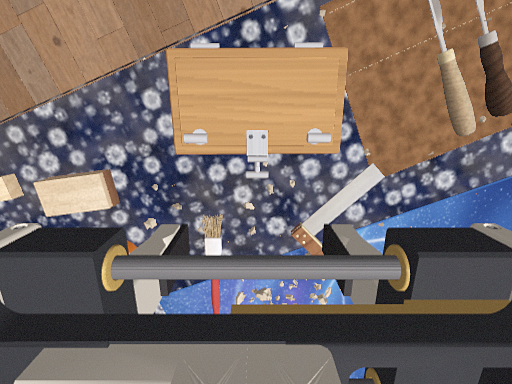

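The wrist view shows the chest square to the tool, lid corners at about (168,48)-(347,154), hasp bar at (257,177). I measure it from here.

```bash
python3 - <<'E'
import cv2
t=cv2.imread("pics/c_wrist.png")
cv2.imwrite("pics/c1.png",cv2.resize(t[40:190,158:358],None,fx=4,fy=4,interpolation=cv2.INTER_CUBIC))
from h import *
W=load("pics/c_wrist.npz")
hsv=cv2.cvtColor(W["frame"],cv2.COLOR_BGR2HSV)
m=cv2.inRange(hsv,(8,90,120),(25,255,255)); w=np.zeros_like(m); w[40:158,160:356]=1; m*=w
m=cv2.morphologyEx(m,cv2.MORPH_OPEN,np.ones((5,5)));m=cv2.morphologyEx(m,cv2.MORPH_CLOSE,np.ones((15,15)))
cs,_=cv2.findContours(m,cv2.RETR_EXTERNAL,cv2.CHAIN_APPROX_NONE); c=max(cs,key=cv2.contourArea)
print(cv2.minAreaRect(c), cv2.boundingRect(c))
for z in (.082,):
    P=np.array([onz(W,*b,z) for b in cv2.boxPoints(cv2.minAreaRect(c))]); print(P.round(4),[np.linalg.norm(P[i]-P[i-1]).round(4) for i in range(4)],P.mean(0))
    for i in range(4):
        d=P[i]-P[i-1]; print(np.degrees(np.arctan2(d[1],d[0])).round(1))
E
```

```text
((262.9317626953125, 99.65483093261719), (112.57685089111328, 189.69837951660156), 87.22419738769531) (166, 40, 190, 114)
[[ 0.5646 -0.1875  0.082 ]
 [ 0.5023 -0.3712  0.082 ]
 [ 0.3891 -0.3472  0.082 ]
 [ 0.4579 -0.1407  0.082 ]] [np.float64(0.1165), np.float64(0.194), np.float64(0.1157), np.float64(0.2177)] [ 0.47848272 -0.26165726  0.082     ]
-23.7
-108.7
168.0
71.6
```

View pics/c1.png

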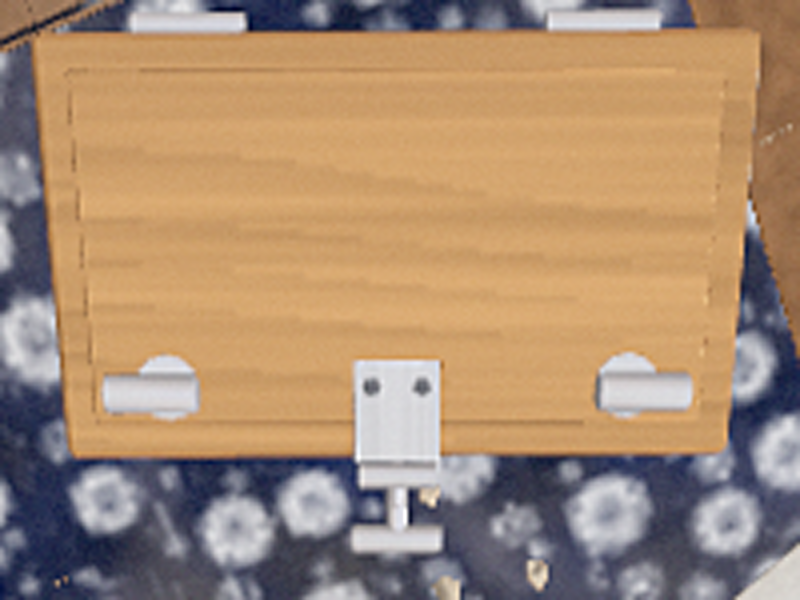

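```bash
python3 - <<'E'
from h import *
W=load("pics/c_wrist.npz")
q=lambda x,y:(158+x/4-.4,40+y/4-.4)
L=[(37,35),(760,30),(726,453),(72,457)]
P=np.array([onz(W,*q(*b),.082) for b in L]); print(P.round(4),[np.linalg.norm(P[i]-P[i-1]).round(4) for i in range(4)],P.mean(0))
for i in range(4):
    d=P[i]-P[i-1]; print(np.degrees(np.arctan2(d[1],d[0])).round(1))
a=onz(W,*q(151,392),.104);b=onz(W,*q(645,391),.104); print(a,b,np.linalg.norm(a-b),np.degrees(np.arctan2(*(a-b)[[1,0]])))
C=P.mean(0)[:2]; yaw=np.radians(-21.3)
ex=np.array([np.cos(yaw),np.sin(yaw)]); ey=np.array([-ex[1],ex[0]])
h=[onz(W,*q(*x),.0345) for x in [(397,540),(352,540),(443,540)]]
for nm,X in [("pl",a),("pr",b)]+list(zip("hHH",h)): print(nm,X.round(4),((X[:2]-C)@ex).round(4),((X[:2]-C)@ey).round(4))
E
```

```text
[[ 0.5638 -0.1886  0.082 ]
 [ 0.4977 -0.3622  0.082 ]
 [ 0.3962 -0.3241  0.082 ]
 [ 0.4628 -0.1491  0.082 ]] [np.float64(0.1084), np.float64(0.1857), np.float64(0.1085), np.float64(0.1872)] [ 0.48013956 -0.25600837  0.082     ]
-21.4
-110.8
159.4
69.1
[ 0.47126366 -0.18313092  0.104     ] [ 0.42486558 -0.30344521  0.104     ] 0.12895079865886422 68.91133326278465
pl [ 0.4713 -0.1831  0.104 ] -0.0347 0.0647
pr [ 0.4249 -0.3034  0.104 ] -0.0343 -0.0643
h [ 0.3964 -0.2235  0.0345] -0.0898 -0.0001
H [ 0.4019 -0.2093  0.0345] -0.0899 0.0151
H [ 0.3907 -0.238   0.0345] -0.0898 -0.0157
```

Measured again, the chest is at (0.480,-0.256), yaw -21.2°. The hasp bar is at chest x -89 mm, y 0, about 38 mm high, so the hasp angle is about 0.15. Descending over the bar.

Emit:
{"op": "apply_moves", "data": {"plan": [[60,[0.05,0.05,0.6],0],[110,[0,0,0.8],0],[110,[0,0,0.8],0],[110,[0,0,0.8],0],[110,[0,0,0.6],0],[110,[0,0,0.4],0],[110,[0,0,0],0],[110,[0,0,0],0]], "squeeze": 8}}

```text
time_s: 3.95
tcp_pos: [0.3974, -0.2239, 0.0273]
eef_rot: [-180.0, 0.0, -111.2]
contact_force: [0.2, 0.1, 0.5]
gripper_width: 0.0501
```

```bash
sed -i 's/\[.482,-.2567\]/[.480,-.256]/; s/-21.3/-21.2/' snap.py; python3 snap.py d wrist side
```

```text
t 3.95 tcp [ 0.3974 -0.2239  0.0273] rot [-179.95    0.   -111.19] w 0.0501 F [0.2 0.1 0.5] chest xy -0.0886 0.0 j [ -5.  14. -41.   0. -35.  73.]
```

View pics/d_wrist.png

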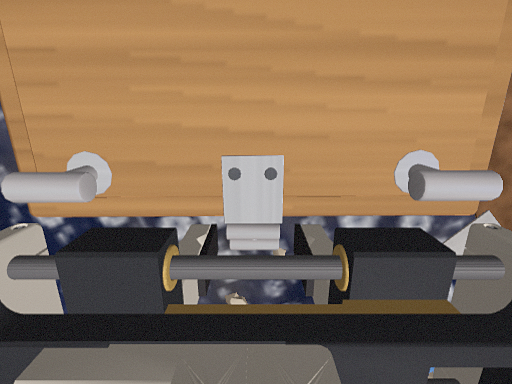

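View pics/d_side.png

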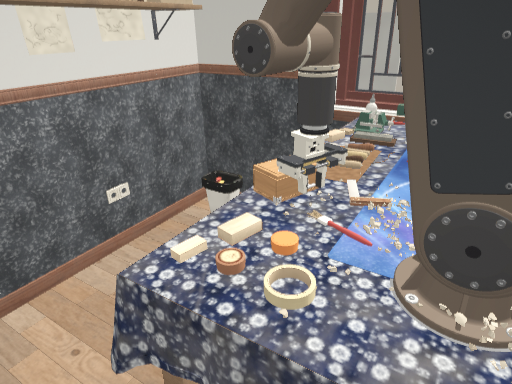

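The wrist view shows the hasp centred between the fingers, with its hinge at (255,235) and the bar below it. Closing lightly.

Emit:
{"op": "apply_moves", "data": {"plan": [[230,[0,0,0],0],[230,[0,0,0],0],[230,[0,0,0],0],[230,[0,0,0],0],[230,[0,0,0],0]], "squeeze": 8}}

```text
time_s: 4.68
tcp_pos: [0.3973, -0.2236, 0.0266]
eef_rot: [-179.9, 0.1, -111.3]
contact_force: [2.1, 7.5, 0.1]
gripper_width: 0.0296
```

```bash
python3 - <<'E'
import numpy as np
ph=np.linspace(.572,4.44,25); P=.0537*np.stack([-np.sin(ph),-np.cos(ph)],1)
d=-np.diff(P,axis=0)/.05
print([[0,round(a,2),round(b,2)] for a,b in d], np.round(d,2).sum(0)-d.sum(0))
E
```

```text
[[0, np.float64(0.14), np.float64(-0.1)], [0, np.float64(0.12), np.float64(-0.13)], [0, np.float64(0.1), np.float64(-0.14)], [0, np.float64(0.07), np.float64(-0.16)], [0, np.float64(0.05), np.float64(-0.17)], [0, np.float64(0.02), np.float64(-0.17)], [0, np.float64(-0.01), np.float64(-0.17)], [0, np.float64(-0.04), np.float64(-0.17)], [0, np.float64(-0.06), np.float64(-0.16)], [0, np.float64(-0.09), np.float64(-0.15)], [0, np.float64(-0.11), np.float64(-0.13)], [0, np.float64(-0.13), np.float64(-0.11)], [0, np.float64(-0.15), np.float64(-0.09)], [0, np.float64(-0.16), np.float64(-0.07)], [0, np.float64(-0.17), np.float64(-0.04)], [0, np.float64(-0.17), np.float64(-0.01)], [0, np.float64(-0.17), np.float64(0.02)], [0, np.float64(-0.17), np.float64(0.04)], [0, np.float64(-0.16), np.float64(0.07)], [0, np.float64(-0.15), np.float64(0.09)], [0, np.float64(-0.13), np.float64(0.12)], [0, np.float64(-0.11), np.float64(0.13)], [0, np.float64(-0.09), np.float64(0.15)], [0, np.float64(-0.06), np.float64(0.16)]] [-0.01422532  0.00198226]
```

The opening is 29.6 mm, so the bar is held by its ends. I start the arc and check after 8 rows.

Emit:
{"op": "apply_moves", "data": {"plan": [[230,[-0.02,0.14,-0.1],0],[230,[0,0.12,-0.13],0],[230,[0,0.1,-0.14],0],[230,[0,0.07,-0.16],0],[230,[0,0.05,-0.17],0],[230,[0,0.02,-0.17],0],[230,[0,-0.01,-0.17],0],[230,[0,-0.04,-0.17],0],[230,[0,0,0],0]], "squeeze": 8}}

```text
time_s: 5.8
tcp_pos: [0.3753, -0.2149, 0.0876]
eef_rot: [180.0, 0.0, -111.3]
contact_force: [-0.8, 6.1, 0.3]
gripper_width: 0.0294
```

```bash
python3 snap.py e wrist side
```

```text
t 5.8 tcp [ 0.3753 -0.2149  0.0876] rot [ 1.7995e+02  2.0000e-02 -1.1129e+02] w 0.0294 F [-0.8  6.1  0.3] chest xy -0.1125 0.0005 j [ -3.   6. -40.  -0. -44.  72.]
```

View pics/e_wrist.png

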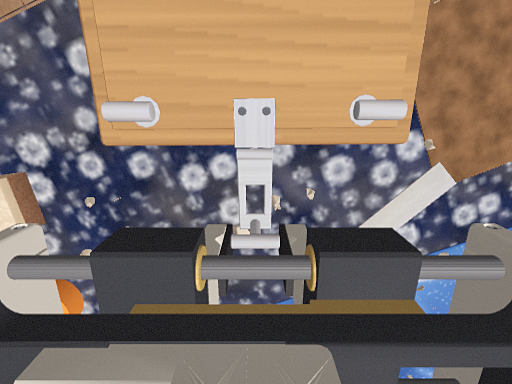

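The hasp is off the staple and sticks out to the front (slot at (256,195), bar at (256,241) between the fingers), and the lid is still down. Continuing the arc over the top.

Emit:
{"op": "apply_moves", "data": {"plan": [[230,[-0.01,-0.06,-0.16],0],[230,[-0.01,-0.09,-0.15],0],[230,[0,-0.11,-0.13],0],[230,[0,-0.13,-0.11],0],[230,[0,-0.15,-0.09],0],[230,[0,-0.16,-0.07],0],[230,[0,-0.17,-0.04],0],[230,[0,-0.17,-0.01],0],[230,[0,0,0],0]], "squeeze": 8}}

```text
time_s: 7.02
tcp_pos: [0.4264, -0.2338, 0.1255]
eef_rot: [-179.9, -0.0, -111.2]
contact_force: [-1.5, -3.6, 7.2]
gripper_width: 0.0296
```

Emit:
{"op": "apply_moves", "data": {"plan": [[230,[0,-0.17,0.02],0],[230,[0,-0.17,0.04],0],[230,[0,-0.16,0.07],0],[230,[0,-0.15,0.09],0],[230,[0,-0.13,0.12],0],[230,[0,-0.11,0.13],0],[230,[0,-0.09,0.15],0],[230,[0,0,0],0]], "squeeze": 8}}

```text
time_s: 8.02
tcp_pos: [0.4712, -0.251, 0.0932]
eef_rot: [-180.0, 0.0, -111.3]
contact_force: [4.0, -4.7, 1.3]
gripper_width: 0.0298
```

```bash
python3 snap.py f wrist side; python3 -c "
import cv2
t=cv2.imread('pics/f_side.png');cv2.imwrite('pics/f1.png',cv2.resize(t[110:220,230:370],None,fx=5,fy=5,interpolation=cv2.INTER_CUBIC))"
```

```text
t 8.025 tcp [ 0.4712 -0.251   0.0932] rot [-179.97    0.   -111.26] w 0.0298 F [ 4.  -4.7  1.3] chest xy -0.01 0.0015 j [ -7.  15. -27.   0. -48.  76.]
```

View pics/f_wrist.png

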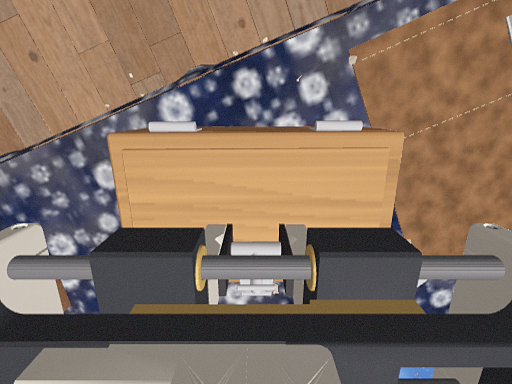

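View pics/f1.png

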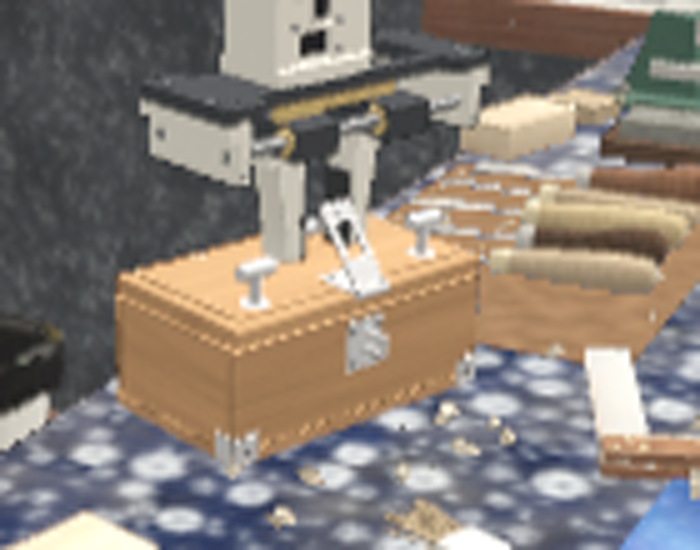

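The hasp leans back over the lid (side crop: strap from (370,280) to (335,205)). One more small step, then release and rise.

Emit:
{"op": "apply_moves", "data": {"plan": [[230,[0,-0.05,0.13],0],[230,[0,0,0],0],[110,[0,0,0],0],[110,[0,0,0],0],[110,[0,0,0],0],[110,[0,0,-0.6],0],[110,[0,0,-0.8],0],[110,[0,0,0],0]], "squeeze": 8}}

```text
time_s: 9.12
tcp_pos: [0.4745, -0.2521, 0.1606]
eef_rot: [-179.7, 0.0, -111.2]
contact_force: [-0.7, 0.4, 0.5]
gripper_width: 0.0495
```

```bash
python3 snap.py g wrist side; python3 -c "
import cv2
t=cv2.imread('pics/g_side.png');cv2.imwrite('pics/g1.png',cv2.resize(t[110:220,230:370],None,fx=5,fy=5,interpolation=cv2.INTER_CUBIC))"
```

```text
t 9.125 tcp [ 0.4745 -0.2521  0.1606] rot [-1.7969e+02  5.0000e-02 -1.1124e+02] w 0.0495 F [-0.7  0.4  0.5] chest xy -0.0065 0.0016 j [ -7.  11. -22.   0. -57.  76.]
```

View pics/g1.png

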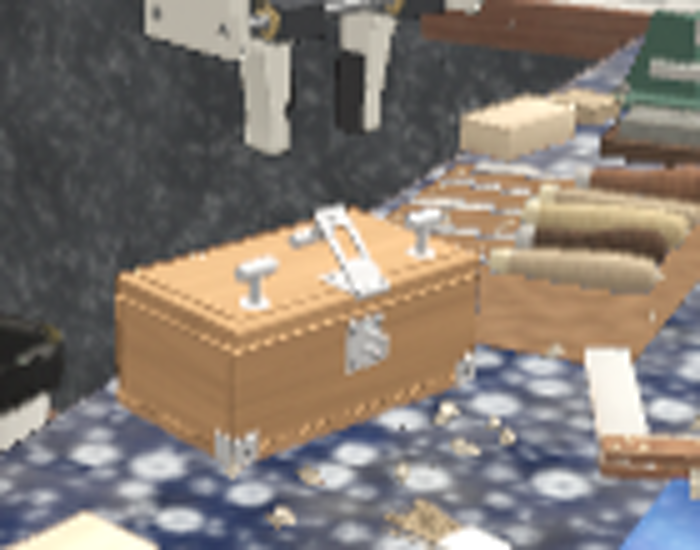

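View pics/g_wrist.png

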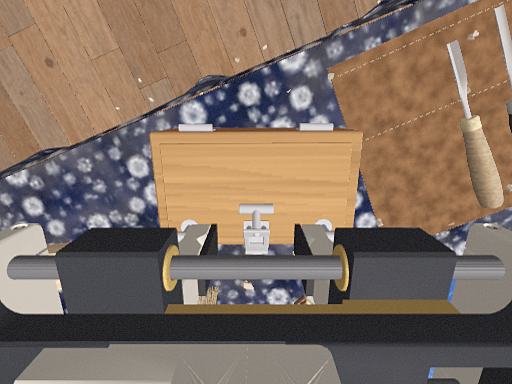

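Emit:
{"op": "apply_moves", "data": {"plan": [[140,[-0.62,0.28,0],0],[140,[-0.62,0.28,0],0],[140,[0,0,0.4],0],[140,[0,0,0.5],0],[140,[0,0,0.41],0],[140,[0,0,0],0],[140,[0,0,0],0]], "squeeze": 30}}

```text
time_s: 10.1
tcp_pos: [0.4691, -0.1839, 0.0921]
eef_rot: [180.0, -0.0, -111.3]
contact_force: [0.2, 0.4, 0.1]
gripper_width: 0.0395
```

```bash
python3 snap.py i wrist
```

```text
t 10.1 tcp [ 0.4691 -0.1839  0.0921] rot [ 1.7997e+02 -2.0000e-02 -1.1126e+02] w 0.0395 F [0.2 0.4 0.1] chest xy -0.0362 0.0633 j [  1.  12. -31.   0. -47.  68.]
```

View pics/i_wrist.png

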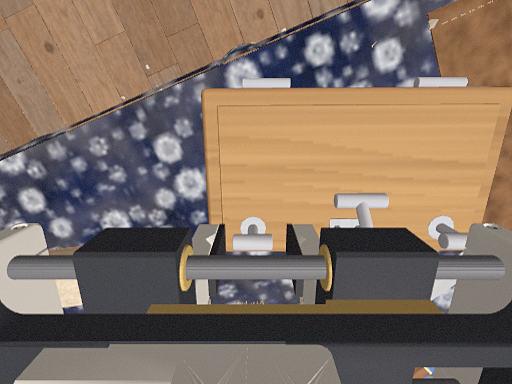

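Emit:
{"op": "apply_moves", "data": {"plan": [[140,[-0.01,-0.03,-0.06],0],[230,[0,0,0],0],[230,[0,0,0],0],[230,[0,0,0],0],[230,[0,0,0],0],[230,[0,0,0],0]], "squeeze": 30}}

```text
time_s: 10.9
tcp_pos: [0.4715, -0.1829, 0.0954]
eef_rot: [-179.9, 0.1, -111.3]
contact_force: [0.4, 7.1, 2.7]
gripper_width: 0.0234
```

```bash
python3 - <<'E'
import numpy as np
th=np.linspace(.3614,.3614+1.62,25); P=.0962*np.stack([-np.cos(th),np.sin(th)],1)
d=-np.diff(P,axis=0)/.05
for a,b in d: print([0,float(round(a,2)),float(round(b,2))])
print( np.round(d,2).sum(0)-d.sum(0))
E
```

```text
[0, -0.05, -0.12]
[0, -0.06, -0.12]
[0, -0.07, -0.11]
[0, -0.07, -0.11]
[0, -0.08, -0.1]
[0, -0.09, -0.1]
[0, -0.09, -0.09]
[0, -0.1, -0.08]
[0, -0.1, -0.08]
[0, -0.11, -0.07]
[0, -0.11, -0.06]
[0, -0.12, -0.05]
[0, -0.12, -0.05]
[0, -0.12, -0.04]
[0, -0.13, -0.03]
[0, -0.13, -0.02]
[0, -0.13, -0.01]
[0, -0.13, -0.0]
[0, -0.13, 0.01]
[0, -0.13, 0.01]
[0, -0.13, 0.02]
[0, -0.13, 0.03]
[0, -0.12, 0.04]
[0, -0.12, 0.05]
[-0.00229575  0.00378128]
```

Gripped (23.4 mm across a 24 mm bar). Raising the lid.

Emit:
{"op": "apply_moves", "data": {"plan": [[230,[-0.02,-0.05,-0.12],0],[230,[0,-0.06,-0.12],0],[230,[0,-0.07,-0.11],0],[230,[0,-0.07,-0.11],0],[230,[0,-0.08,-0.1],0],[230,[0,-0.09,-0.1],0],[230,[0,-0.09,-0.09],0],[230,[0,-0.1,-0.08],0],[230,[0,0,0],0]], "squeeze": 30}}

```text
time_s: 12.02
tcp_pos: [0.4986, -0.1933, 0.1364]
eef_rot: [179.8, 0.0, -111.3]
contact_force: [-0.7, 7.2, -3.4]
gripper_width: 0.023
```

```bash
python3 snap.py k side; python3 -c "
import cv2
t=cv2.imread('pics/k_side.png');cv2.imwrite('pics/k1.png',cv2.resize(t[90:220,230:370],None,fx=4,fy=4,interpolation=cv2.INTER_CUBIC))"
```

```text
t 12.025 tcp [ 0.4986 -0.1933  0.1364] rot [ 1.7985e+02  4.0000e-02 -1.1131e+02] w 0.023 F [-0.7  7.2 -3.4] chest xy -0.0053 0.0652 j [ -0.  12. -24.  -0. -54.  69.]
```

View pics/k1.png

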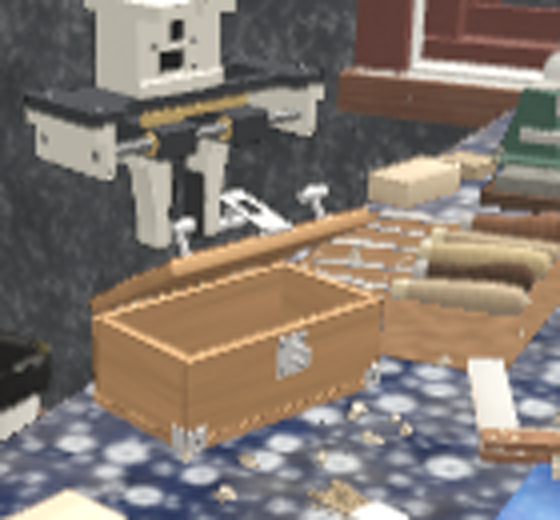

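The lid is open about 30°, the hasp has stayed folded, and the left pull at (183,232) is between the fingers. Continuing to upright.

Emit:
{"op": "apply_moves", "data": {"plan": [[230,[0,-0.1,-0.08],0],[230,[0,-0.11,-0.07],0],[230,[0,-0.11,-0.06],0],[230,[0,-0.12,-0.05],0],[230,[0,-0.12,-0.05],0],[230,[0,-0.12,-0.04],0],[230,[0,-0.13,-0.03],0],[230,[0,-0.13,-0.02],0],[230,[0,0,0],0]], "squeeze": 30}}

```text
time_s: 13.2
tcp_pos: [0.5431, -0.2103, 0.1573]
eef_rot: [179.9, 0.0, -111.3]
contact_force: [-1.3, 9.4, 0.9]
gripper_width: 0.0232
```

Emit:
{"op": "apply_moves", "data": {"plan": [[230,[0,-0.13,-0.01],0],[230,[0,-0.13,0],0],[230,[0,-0.13,0.01],0],[230,[0,-0.13,0.01],0],[230,[0,-0.13,0.02],0],[230,[0,-0.13,0.03],0],[230,[0,-0.12,0.04],0],[230,[0,-0.1,0.04],0],[230,[0,0,0],0]], "squeeze": 30}}

```text
time_s: 14.32
tcp_pos: [0.5916, -0.2288, 0.1513]
eef_rot: [-179.8, 0.1, -111.2]
contact_force: [2.8, 7.0, 2.4]
gripper_width: 0.0228
```

```bash
python3 snap.py l side wrist; python3 -c "
import cv2
t=cv2.imread('pics/l_side.png');cv2.imwrite('pics/l1.png',cv2.resize(t[80:220,230:370],None,fx=4,fy=4,interpolation=cv2.INTER_CUBIC))"
```

```text
t 14.325 tcp [ 0.5916 -0.2288  0.1513] rot [-1.7984e+02  6.0000e-02 -1.1123e+02] w 0.0228 F [2.8 7.  2.4] chest xy 0.0942 0.0657 j [ -4.  20. -11.  -0. -59.  72.]
```

View pics/l1.png

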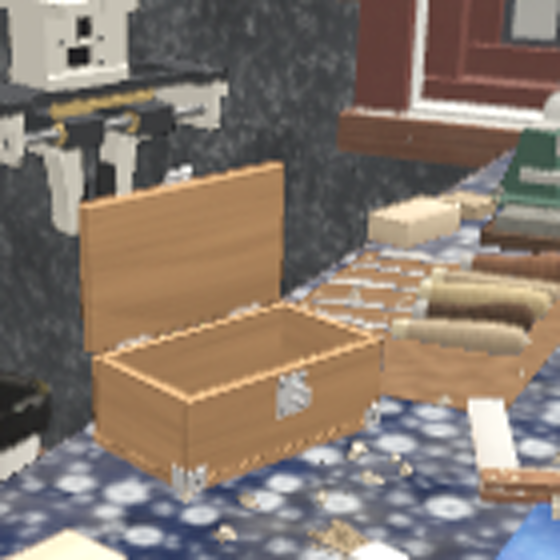

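View pics/l_wrist.png

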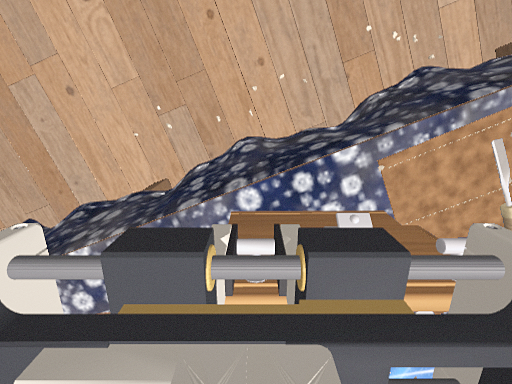

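The lid stands at about 1.6 rad. Release and rise clear.

Emit:
{"op": "apply_moves", "data": {"plan": [[140,[0,0,0],0],[140,[0,0,0],0],[140,[0,0,0],0],[140,[0,0,-0.3],0],[140,[0,0,-0.7],0],[140,[0,0,-0.9],0],[140,[0,0,-0.7],0],[140,[-0.5,0,0],0],[0,[-0.6,0.3,0],0],[0,[0,0,0],0]], "squeeze": 30}}

```text
time_s: 15.68
tcp_pos: [0.5959, -0.1712, 0.2811]
eef_rot: [-179.9, 0.0, -111.2]
contact_force: [-0.4, -0.3, -0.0]
gripper_width: 0.0538
```

```bash
python3 snap.py m side top; python3 -c "
import cv2,numpy as np
t=cv2.imread('pics/m_side.png');u=cv2.imread('pics/m_top.png')
a=cv2.resize(t[80:220,230:330],None,fx=4,fy=4,interpolation=cv2.INTER_CUBIC)
b=cv2.resize(u[120:260,310:405],None,fx=4,fy=4,interpolation=cv2.INTER_CUBIC)
cv2.imwrite('pics/m1.png',np.hstack([a,b]))"
```

```text
t 15.675 tcp [ 0.5959 -0.1712  0.2811] rot [-1.7992e+02  3.0000e-02 -1.1115e+02] w 0.0538 F [-0.4 -0.3 -0. ] chest xy 0.0774 0.121 j [  2.  14.  -2.   0. -74.  67.]
```

View pics/m1.png

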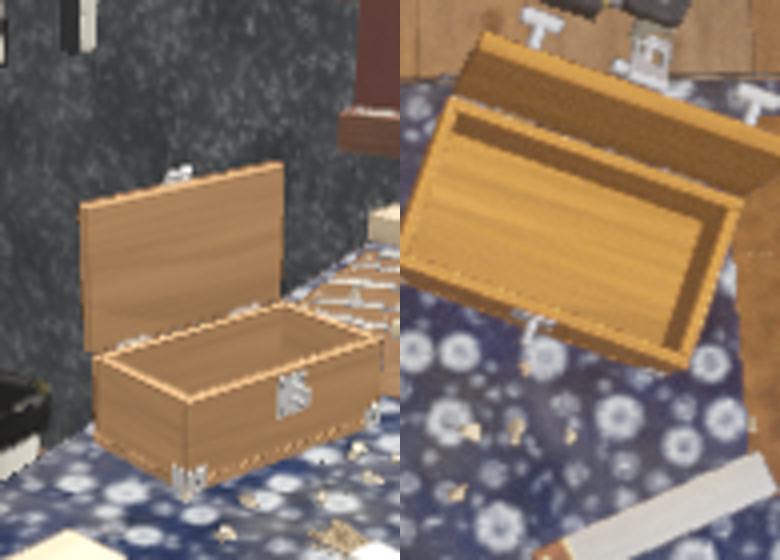

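The lid and folded hasp stay put on their own, and the chest is empty. Now over to the tin, turning the tool by half so the camera side faces away from the lid when placing.

Emit:
{"op": "apply_moves", "data": {"plan": [[0,[-0.64,0.83,0],0],[0,[-0.64,0.83,0],0],[0,[-0.64,0.83,0],0],[0,[-0.64,0.83,0],0],[0,[-0.64,0.83,0],0],[0,[-0.64,0.83,0],0],[0,[-0.64,0.83,0],0],[0,[0,0,0],1],[0,[0,0,0],1],[0,[0,0,0],1],[0,[0,0,0],1],[0,[0,0,0],1]]}}

```text
time_s: 17.27
tcp_pos: [0.4068, 0.1411, 0.28]
eef_rot: [-180.0, 0.0, -141.5]
contact_force: [0.4, 0.3, -0.7]
gripper_width: 0.0876
```

Emit:
{"op": "apply_moves", "data": {"plan": [[0,[0,0,0],1],[0,[0,0,0],1],[0,[0,0,0],1],[0,[0,0,0],1],[0,[0,0,0],1],[0,[0,0,0],1],[0,[0,0,0],1],[0,[0,0,0],1],[0,[0,0,0],1],[0,[0,0,0],1],[0,[0,0,0],1],[0,[0,0,0],1]]}}

```text
time_s: 18.77
tcp_pos: [0.4069, 0.141, 0.28]
eef_rot: [180.0, 0.0, 146.5]
contact_force: [-0.3, -0.1, 0.3]
gripper_width: 0.0875
```

Emit:
{"op": "apply_moves", "data": {"plan": [[0,[0,0,0],1],[0,[0,0,0],1],[0,[0,0,0],1],[0,[0,0,0],1],[0,[0,0,0],1],[0,[0,0,0],1],[0,[0,0,0],1],[0,[0,0,0],1],[0,[0,0,0],1],[0,[0,0,0],1],[0,[0,0,0],1],[0,[0,0,0],1]]}}

```text
time_s: 20.27
tcp_pos: [0.4068, 0.141, 0.2801]
eef_rot: [180.0, -0.0, 74.5]
contact_force: [-0.7, -0.8, -0.3]
gripper_width: 0.0875
```

```bash
python3 snap.py n wrist
```

```text
t 20.275 tcp [0.4068 0.141  0.2801] rot [179.98  -0.    74.48] w 0.0875 F [-0.7 -0.8 -0.3] chest xy -0.2118 0.3437 j [  46.   -5.  -23.    0.  -72. -151.]
```

View pics/n_wrist.png

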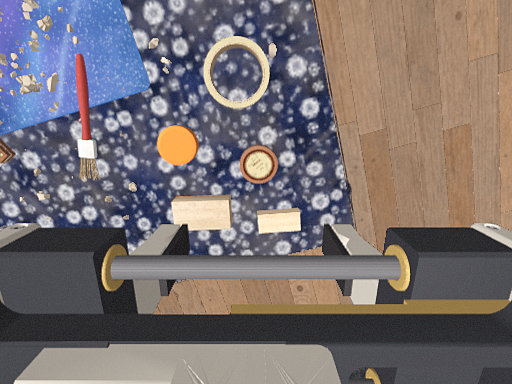

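The brown tin with the pale top is at (259,164), orange one at (177,146), sanding block at (201,212), offcut at (279,220). Measuring the tin here.

```bash
python3 - <<'E'
from h import *
W=load("pics/n_wrist.npz")
f=W["frame"]; hsv=cv2.cvtColor(f,cv2.COLOR_BGR2HSV)
m=cv2.inRange(hsv,(0,50,60),(35,255,255)); w=np.zeros_like(m); w[138:192,230:290]=1; m*=w
m=cv2.morphologyEx(m,cv2.MORPH_OPEN,np.ones((3,3)))
m=cv2.morphologyEx(m,cv2.MORPH_CLOSE,np.ones((9,9)))
cs,_=cv2.findContours(m,cv2.RETR_EXTERNAL,cv2.CHAIN_APPROX_NONE); c=max(cs,key=cv2.contourArea)
print(cv2.fitEllipse(c),cv2.boundingRect(c))
for z in (.013,.026): 
    (u,v),ax,_=cv2.fitEllipse(c); print(z,onz(W,u,v,z).round(4), np.linalg.norm(onz(W,u-ax[0]/2,v,z)-onz(W,u+ax[0]/2,v,z)))
# pale top disc
m=cv2.inRange(hsv,(15,20,150),(40,140,255)); m*=w
cs,_=cv2.findContours(m,cv2.RETR_EXTERNAL,cv2.CHAIN_APPROX_NONE); c=max(cs,key=cv2.contourArea); e=cv2.minEnclosingCircle(c); print(e,onz(W,*e[0],.026).round(4))
o=f[120:235,150:320]; cv2.imwrite("pics/n1.png",cv2.resize(o,None,fx=4,fy=4,interpolation=cv2.INTER_CUBIC))
E
```

```text
((258.2454833984375, 163.89134216308594), (37.35951614379883, 38.215641021728516), 179.2910919189453) (240, 145, 38, 39)
0.013 [0.4073 0.1452 0.013 ] 0.060764009557314105
0.026 [0.4049 0.1457 0.026 ] 0.05890812311799846
((258.2839050292969, 164.4497528076172), 13.374186515808105) [0.4058 0.1455 0.026 ]
```

View pics/n1.png

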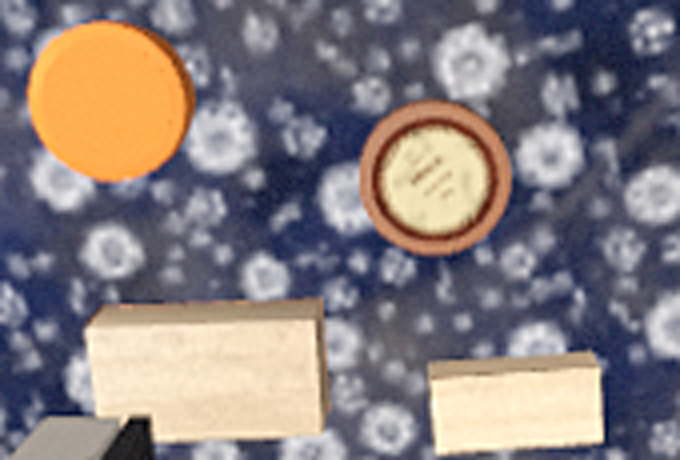

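Emit:
{"op": "apply_moves", "data": {"plan": [[0,[0,0,0],0.95],[0,[0.06,-0.04,0.6],0],[0,[0,0,0.9],0],[0,[0,0,0.9],0],[0,[0,0,0.9],0],[0,[0,0,0.8],0],[0,[0,0,0.6],0],[0,[0,0,0.4],0],[0,[0,0,0.2],0],[0,[0,0,0],0],[0,[0,0,0],0]], "squeeze": 15}}

```text
time_s: 21.7
tcp_pos: [0.4062, 0.1454, 0.0153]
eef_rot: [180.0, -0.1, 69.1]
contact_force: [-0.8, -0.1, 0.2]
gripper_width: 0.0877
```

```bash
python3 snap.py o wrist
```

```text
t 21.7 tcp [0.4062 0.1454 0.0153] rot [ 1.7996e+02 -7.0000e-02  6.9050e+01] w 0.0877 F [-0.8 -0.1  0.2] chest xy -0.214 0.3476 j [  46.   13.  -44.    0.  -32. -157.]
```

View pics/o_wrist.png

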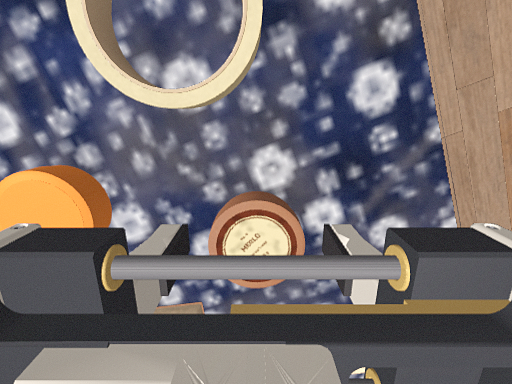

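The tin (centre x 257) sits midway between the fingers (188 and 325). Down the last 8 mm and grip.

Emit:
{"op": "apply_moves", "data": {"plan": [[0,[0,0,0.17],0],[0,[0,0,0],0],[140,[0,0,0],0],[140,[0,0,0],0],[140,[0,0,0],0],[140,[0,0,0],0],[140,[0,0,0],0]], "squeeze": 18}}

```text
time_s: 22.62
tcp_pos: [0.4057, 0.1452, 0.0061]
eef_rot: [180.0, -0.0, 69.0]
contact_force: [0.4, 0.4, 1.6]
gripper_width: 0.0602
```

Emit:
{"op": "apply_moves", "data": {"plan": [[140,[0,0,-0.3],0],[140,[0,0,-0.7],0],[140,[0,0,-0.9],0],[140,[0,0,-0.9],0],[140,[0,0,-0.2],0],[140,[0,0,0],0]]}}

```text
time_s: 23.38
tcp_pos: [0.4055, 0.1452, 0.1562]
eef_rot: [180.0, -0.1, 69.0]
contact_force: [-0.5, -0.2, -0.6]
gripper_width: 0.06
```

Emit:
{"op": "apply_moves", "data": {"plan": [[140,[-0.4,0.24,0],0.03],[140,[-0.75,0.45,0],0],[140,[-0.75,0.45,0],0],[140,[-0.75,0.45,0],0],[140,[-0.75,0.45,0],0],[140,[-0.75,0.45,0],0],[140,[-0.75,0.45,0],0],[140,[-0.75,0.45,0],0],[140,[-0.75,0.45,0],0],[140,[-0.54,0.37,0],0],[140,[0,0,0],0],[140,[0,0,0],0]]}}

```text
time_s: 24.88
tcp_pos: [0.4757, -0.2542, 0.1542]
eef_rot: [-179.8, 0.0, 68.8]
contact_force: [-0.3, -0.2, -0.9]
gripper_width: 0.0597
```

```bash
python3 snap.py q wrist side top
```

```text
t 24.875 tcp [ 0.4757 -0.2542  0.1542] rot [-1.7981e+02  2.0000e-02  6.8800e+01] w 0.0597 F [-0.3 -0.2 -0.9] chest xy -0.0047 0.0001 j [  -7.   11.  -22.   -0.  -57. -104.]
```

View pics/q_wrist.png

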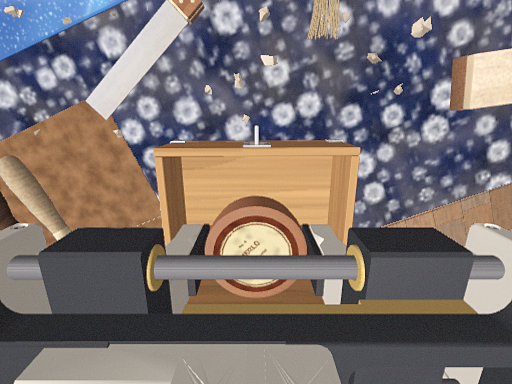

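View pics/q_side.png

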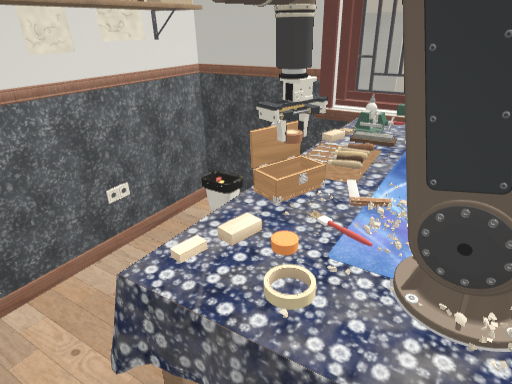

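The tin is held level and centred over the chest (wrist: front rim at row 148, side walls at 160/355). Lowering, slowly at the end.

Emit:
{"op": "apply_moves", "data": {"plan": [[140,[0,0,0.4],0],[140,[0,0,0.6],0],[140,[0,0,0.6],0],[140,[0,0,0.5],0],[140,[0,0,0.3],0],[140,[0,0,0.2],0],[140,[0,0,0.1],0],[140,[0,0,0],0],[140,[0,0,0],0]]}}

```text
time_s: 26.15
tcp_pos: [0.4773, -0.2546, 0.0217]
eef_rot: [179.9, -0.0, 68.9]
contact_force: [-0.4, 0.5, 0.3]
gripper_width: 0.0594
```

```bash
python3 snap.py s side; python3 -c "
import cv2
t=cv2.imread('pics/s_side.png');cv2.imwrite('pics/s1.png',cv2.resize(t[80:220,230:370],None,fx=4,fy=4,interpolation=cv2.INTER_CUBIC))"
```

```text
t 26.15 tcp [ 0.4773 -0.2546  0.0217] rot [ 1.7994e+02 -1.0000e-02  6.8860e+01] w 0.0594 F [-0.4  0.5  0.3] chest xy -0.003 0.0004 j [  -7.   21.  -30.    0.  -39. -104.]
```

View pics/s1.png

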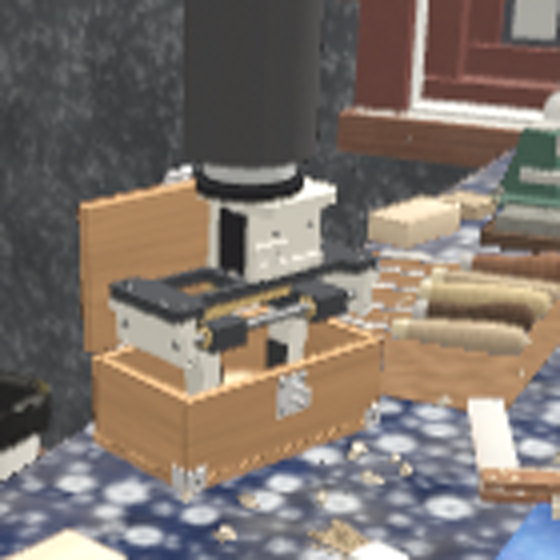

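About 7.5 mm to go, no contact yet.

Emit:
{"op": "apply_moves", "data": {"plan": [[140,[0,0.01,0.05],0],[140,[0,0,0.05],0],[140,[0,0,0.03],0],[140,[0,0,0],0],[140,[0,0,0],0]]}}

```text
time_s: 26.82
tcp_pos: [0.4773, -0.2546, 0.0146]
eef_rot: [-180.0, 0.0, 68.9]
contact_force: [-0.1, 0.4, -0.6]
gripper_width: 0.0596
```

Emit:
{"op": "apply_moves", "data": {"plan": [[140,[0,0,0.015],0],[140,[0,0,0],0],[140,[0,0,0],0]]}}

```text
time_s: 27.2
tcp_pos: [0.4774, -0.2546, 0.0141]
eef_rot: [180.0, -0.0, 68.9]
contact_force: [-1.0, 0.6, 4.6]
gripper_width: 0.0594
```

The floor pushes back with 4.6 N, at exactly the expected height. Release gently and rise.

Emit:
{"op": "apply_moves", "data": {"plan": [[75,[0,0,0],0],[60,[0,0,0],0],[45,[0,0,0],0],[40,[0,0,0],0],[40,[0,0,0],0],[40,[0,0,-0.3],0],[40,[0,0,-0.7],0],[40,[0,0,-0.9],0],[40,[0,0,-0.9],0],[40,[0,0,-0.9],0],[40,[0,-0.6,-0.3],0]]}}

```text
time_s: 28.58
tcp_pos: [0.4512, -0.2445, 0.2178]
eef_rot: [179.7, -0.0, 68.9]
contact_force: [-1.0, -0.1, -1.5]
gripper_width: 0.0743
```

Emit:
{"op": "apply_moves", "data": {"plan": [[40,[0.7,-0.7,0],0],[40,[0.8,-0.5,0],0],[40,[0.8,-0.4,0],0],[40,[0.8,-0.4,0],0],[40,[0,0,0],0],[40,[0,0,0],0]]}}

```text
time_s: 29.32
tcp_pos: [0.412, -0.0632, 0.2146]
eef_rot: [179.9, -0.0, 68.9]
contact_force: [-0.2, -0.6, 0.7]
gripper_width: 0.0737
```

```bash
python3 snap.py u side top wrist; python3 - <<'E'
from h import *
t=cv2.imread('pics/u_side.png');u=cv2.imread('pics/u_top.png')
a=cv2.resize(t[80:220,230:330],None,fx=4,fy=4,interpolation=cv2.INTER_CUBIC)
b=cv2.resize(u[120:260,310:405],None,fx=4,fy=4,interpolation=cv2.INTER_CUBIC)
cv2.imwrite('pics/u1.png',np.hstack([a,b]))
# unmoved block check
A=cv2.imread('pics/a_side.png'); d=cv2.absdiff(A,t)[200:280,150:320]; print("side diff near blocks/tin: max",d[:, :].max(), "blocks", d[5:62,15:112].max(), d[5:62,15:112].mean())
A=cv2.imread('pics/a_top.png'); d=cv2.absdiff(A,u); print("top blocks",d[155:184,165:208].max(),d[172:206,210:260].max())
E
```

```text
t 29.325 tcp [ 0.412  -0.0632  0.2146] rot [ 1.7994e+02 -3.0000e-02  6.8920e+01] w 0.0737 F [-0.2 -0.6  0.7] chest xy -0.1331 0.1552 j [  19.   -4.  -31.    0.  -64. -130.]
side diff near blocks/tin: max 209 blocks 209 8.663350816904805
top blocks 174 142
```

View pics/u1.png

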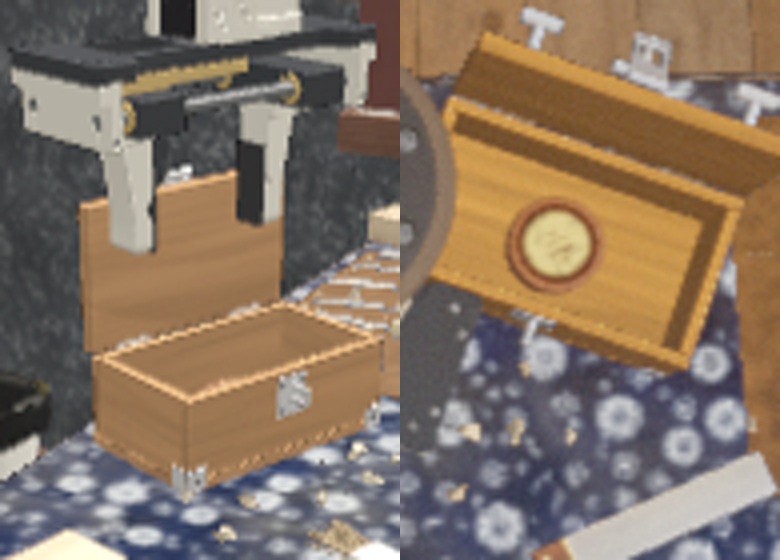

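View pics/u_side.png

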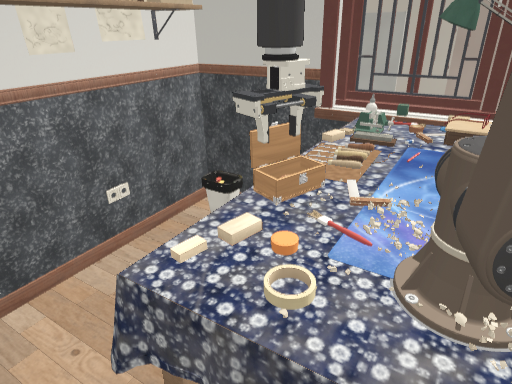

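The tin lies flat in the chest (top crop (555,243)), the lid is up and the hasp is folded back. The raw difference check was high, because it also covers the tin's old place and the arm. I compare the blocks directly in the side view.

```bash
python3 - <<'E'
from h import *
for n in ("a","u"):
    f=cv2.imread(f"pics/{n}_side.png"); h=cv2.cvtColor(f,cv2.COLOR_BGR2HSV); m=cv2.inRange(h,(12,25,150),(35,140,255))
    for x0,x1,y0,y1 in ((168,210,232,264),(215,265,212,245)):
        w=np.zeros_like(m); w[y0:y1,x0:x1]=1
        cs,_=cv2.findContours(m*w,cv2.RETR_EXTERNAL,cv2.CHAIN_APPROX_NONE); c=max(cs,key=cv2.contourArea); print(n,cv2.boundingRect(c),cv2.contourArea(c))
A=cv2.imread('pics/a_side.png');U=cv2.imread('pics/u_side.png');d=cv2.absdiff(A,U).max(2)
print("offcut px>40:",(d[232:264,168:209]>40).sum(),"block:",(d[212:246,218:265]>40).sum())
E
```

```text
a (170, 235, 38, 28) 481.0
a (217, 212, 45, 33) 869.5
u (170, 235, 38, 28) 555.0
u (217, 212, 45, 33) 870.5
offcut px>40: 0 block: 0
```

Both blocks are pixel-identical to the start. Handing in.

```bash
python3 -c "
from plant import close_job
print(close_job())"
```

```text
the job is handed in; nothing more can be done
None
```

I put the brown wax tin away in the chest and handed the job in at about 29.5 s. No verdict was reported.

- **What I did:** I lifted the hasp off its staple and swung it up and over to about 4 rad with a light 8 N pinch, before moving the lid. I then raised the lid by its left pull to about 1.6 rad and let go. Last, I lowered the tin until the chest floor pushed back with 4.6 N at the expected height, opened the fingers and backed away.
- **Last checks:** The final pictures show the lid standing by itself, the hasp folded back and the tin flat inside, near the middle. The gripper is clear of everything and reads almost no force.
- **Check that disagreed:** A coarse picture difference near the blocks came out high, because the region also took in the tin's old place and the arm. A direct comparison in the side view showed the sanding block and offcut unmoved.

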